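# Pin the supply-box lid open at the packing bench

### The job

Open the blue supply box by lifting its lid right over until it rests on its stop. Then take the red-headed lock pin out of its black holder and push it straight down through the steel plate on the lid and the yellow bracket beneath it, until its collar sits flat on the plate, and let go, so that the lid cannot fall shut. Leave the carton, the tape roll and the basket where they are.

Things in the scene. Friction and masses are not known exactly. Their poses are not given: they have to be found in the camera images.
- supply_box: Blue plastic box fixed to the bench, 150 (x) x 200 (y) x 110 mm high. Origin: centre of its underside; its x axis points from its front (handle side) to its hinge side, z up. A yellow steel bracket stands out from its -y side beside the hinge line: a horizontal shelf 30 mm (x) x 90 mm (y) x 14 mm thick, its top 159 mm above the bench.
- lid (a joint): Opening angle of the box's lid (0.35 kg) in rad: 0 shut, 1.8 on its stop (leaning about 13 degrees past upright). The hinge is free: the lid falls shut if let go before upright and falls back on its stop after it. Lid 152 mm deep, 204 mm wide, 8 mm thick, hinged on the box's +x upper edge.
- lid_handle (a point): Middle of the black handle bar of the lid: round bar 12 mm thick, 110 mm long, parallel to the hinge, lying in the plane of the lid, 53 mm in front of the lid's front edge, 205 mm from the hinge axis. It is one side of an open loop: clear space between bar and lid edge about 45 mm, between the loop's two side rods 98 mm. At shut it is 119 mm above the bench. It moves with the lid.
- lid_hinge (a point): Middle of the hinge line of the lid, at 75 mm along the box's +x and 115 mm above the bench (underside of the lid); the hinge runs along the box's y axis.
- lid_plate (a point): Centre of the hole in the steel plate that stands out from the lid's -y edge, 65 mm beyond the edge of the box (moves with the lid). Plate 36 x 90 mm, 8 mm thick, hole diameter 17 mm. With the lid on its stop the plate lies level, its top 169 mm above the bench and 2 mm clear above the bracket, the two holes in line; this point is then 165 mm above the bench, directly above bracket_hole.
- bracket_hole (a point): Mouth of the hole in the yellow bracket, on the shelf's top face, at x +75, y -165 mm from the box's origin, 159 mm above the bench; diameter 17 mm, vertical, right through the 14 mm shelf, free space below. A low yellow upstand (the stop, 169 mm above the bench) stands at its +x side, 19 mm from the hole's centre.
- pin: Steel lock pin with a red head, 100 mm long, about 0.12 kg, standing upright in its holder. Origin at its pointed tip, z axis up towards the head. Shaft diameter 14 mm and 55 mm long, its lowest 10 mm tapering to 6 mm; then a collar of diameter 32 mm, 5 mm thick; then the cylindrical red head, diameter 24 mm, 40 mm tall (60 to 100 mm from the tip).
- pin_tip (a point): The tip of the pin (its origin).
- pin_collar (a point): Centre of the underside of the pin's collar, 55 mm above the tip.
- pin_holder: Fixed black plastic block 70 x 70 x 62 mm high with a vertical hole of 17 mm, in which the pin stands with its collar on the block, tip 7 mm above the bench, top of the head 107 mm above it. Origin: centre of its underside.
- carton: Brown carton 100 x 75 x 50 mm, 0.3 kg; origin at the centre of its underside. To be left alone.
- tape_roll: Orange ring-shaped roll of tape lying flat, diameter 100 mm, 48 mm high; origin at the centre of its underside. To be left alone.
- basket: Green plastic basket 140 x 220 x 70 mm with small white slats on its sides, and paper inside; origin at the centre of its underside. To be left alone.
Not all that is in view belongs to the job. Of the things shaped like the pin, the steel one is meant.

How it is judged:
By the outcome, as a careful person would: the job done as asked, in the order asked, and still so for the second after the job is handed in, with the robot touching nothing.
It also fails if it takes over 70 s, if anything falls off the work surface, if the arm or the gripper's body presses on something with over 40 N, if the wrist force passes 120 N, or if a joint passes its speed limit or range.

### The arm

A 7-joint arm with a two-finger parallel gripper is mounted at the origin on the work surface. World frame = base frame: x ahead of the robot, y to its left, z up, the work surface at z = 0. Lengths are in mm, angles in rad, forces in N, time in s.
With the tool pointing down it reaches from about 400 to 850 mm from the base axis. Payload 4.5 kg.
Tool frame: the origin (TCP) lies at the very end of the fingers, on their centre line; the grasp point (between the pads) lies 19 mm behind it (manip.pinch_z is the distance from the TCP to the grasp point, in mm); z points along the fingers, y is the line along which they close (so a half turn about z gives the same grasp; the last joint's range is limited). The gripper opens to 85 mm and grips with 20 to 120 N. Pads are 22 mm wide; open, the fingers measure 114 mm over their backs; the gripper's body (76 mm by 85 mm) begins 54 mm behind the grasp point. The pads swing forward as they close: fully open they stand 13 mm farther back than shut.
Start: joints at [1.142, 0.689, -0.195, 1.565, 0.157, 0.902, -0.215], TCP at [279.067, -559.266, 205.817] pointing down, gripper open.
Joint ranges: [-3.01, 3.01], [-0.46, 2.08], [-1.47, 1.51], [0.13, 2.56], [-1, 4.14], [0.04, 2.09], [-2.66, 2.66]. Speed limits (rad/s): [2.57, 2.57, 3.14, 3.14, 3.14, 3.14, 3.14].

### API

Orientations are given as a rotation vector (axis times angle).
In Python, from plant import manip gives the robot as it stands. The module is installed in compiled form; this text tells all that it offers.
- The arm moves only by the tool servo_tool, never from a script. Its argument "series" is a list of rows, each a list of 7 numbers: the shift along the world's x, y, z in units of 50 cm (1.0 is 50 cm), then the turn, a rotation vector about the world's x, y, z in units of pi/4 rad (1.0 is pi/4 rad), then the finger opening in mm, from 0 to 85.4. In form: [[x, y, z, rx, ry, rz, claw], ...]. A call has 1 to 5 rows; each row is the pose to reach, as a shift and turn from the pose commanded when the call began; what a row does not reach only later rows make up. A row lasts 1/12 s, in which the tool goes at most 41.7 mm and 7.16 degrees, less where a joint would pass 70% of its speed; a pose out of reach is approached as far as the arm can. A call with a number of a shift or a turn outside -1 to 1 is refused whole. A call with a gripper value outside its range is refused whole. The fingers move at their own pace and stop on an object; "force" is the grip in N (left out, the last holds). Time passes only in rows, so rows that repeat a pose let the fingers close. It gives the time, the measured TCP pose, the force, the opening and the grip force at its end, in the units of the state.
- manip.observe(): the state, without advancing time (a new reading comes with each control period).
- manip.read_camera(name): name is "scene" or "top"; returns the picture (400x640x3 uint8, red, green, blue); there is no depth.
- manip.camera_model(name): a dict with "fx", "fy", "cx", "cy" (pixels), "eye" and "attitude" of the camera in the world. Camera axes: x right, y up, looking along -z (the intrinsics and any distortion apply to the point x, -y, -z); pixel columns grow to the right and rows downward; lengths in mm; the calibration is good to about 2 mm. A picture is of the moment at which its call begins. camera_model takes no time and is no camera call.
- manip.sign_off(): hands the job in; it is judged then, once.
The state is a dict: "t": time; "joints": joint angles; "qvel": joint speeds; "effort": joint torques, N m; "ee_pos": TCP position; "orientation": TCP orientation; "force": force on the tool from outside, world axes, zero at the start; "wrist_torque": the same for the moment, N m; "finger_gap": finger opening in mm; "grasp_force": force on a finger pad.
Only numpy, scipy, OpenCV 4.12 (cv2) and the standard library are available. Lean on these libraries where they do the work, as an engineer would, in place of code of your own. Each camera call takes 0.05 s, during which the arm holds its last target. There are 200 camera calls.

## Working session

There is one attempt and no reset: what is moved stays moved. The work goes in short steps, Python scripts to look and compute and a tool call to move; the robot and the scene stay as the last step left them, time stands still between calls to the robot, and variables do not carry over. Pictures are saved under pics/ and viewed, at most 10 in all, crops included, and the job is handed in when it is done.

Besides the shell and the picture viewer there is one more tool, called in YAML: its name, and indented under it one key for each argument. servo_tool: Moves the arm, as the interface text tells. Shifts and turns lie within -1 to 1; 1 stands for 50 cm of shift or pi/4 rad of turn. Its arguments: {"type":"object","properties":{"series":{"type":"array","items":{"type":"array","items":{"type":"number"}}},"force":{"type":"number"}},"required":["series"]}

```bash
mkdir -p pics; ls
python3 - <<'E'
from plant import manip
import cv2
for n in("scene","top"):
    cv2.imwrite(f"pics/{n}0.png",manip.read_camera(n)[:,:,::-1]); print(manip.camera_model(n))
s=manip.observe();print(s, manip.pinch_z)
E
```

```text
pics
{'fx': 482.69412832440815, 'fy': 482.69412832440815, 'cx': 321.37589081812166, 'cy': 203.61607144857854, 'eye': array([1403.08006895,  -87.55274427,  666.34566612]), 'attitude': array([0.78807592, 0.77276886, 1.38678728])}
{'fx': 433.45525512368044, 'fy': 433.45525512368044, 'cx': 317.62890562301726, 'cy': 195.9202595884241, 'eye': array([ 431.94123787,  -46.49585731, 1140.65055785]), 'attitude': array([ 0.07448402, -0.11477342, -1.58325523])}
{'t': 0.1, 'joints': array([ 1.14177184,  0.68993331, -0.19455901,  1.56624076,  0.15731024,
        0.9024972 , -0.21510216]), 'qvel': array([ 0.00092743, -0.00242358, -0.00222566, -0.00266054, -0.00076121,
       -0.00082957, -0.0002255 ]), 'effort': array([-4.01475874e-03, -5.40600657e+01, -1.27159372e+00, -1.58984184e+01,
        9.39852849e-03,  4.36060131e-03,  1.64605336e-05]), 'ee_pos': array([ 278.74261026, -558.69723557,  205.04435732]), 'orientation': array([-3.05623922e+00, -7.20330870e-01,  7.62032181e-04]), 'force': array([-0.07460661,  0.63473383, -0.06906664]), 'wrist_torque': array([ 0.04415552, -0.01804639, -0.01728631]), 'grasp_force': 0.0, 'finger_gap': 85.21491452820455} 18.700000000000003
```

View pics/scene0.png

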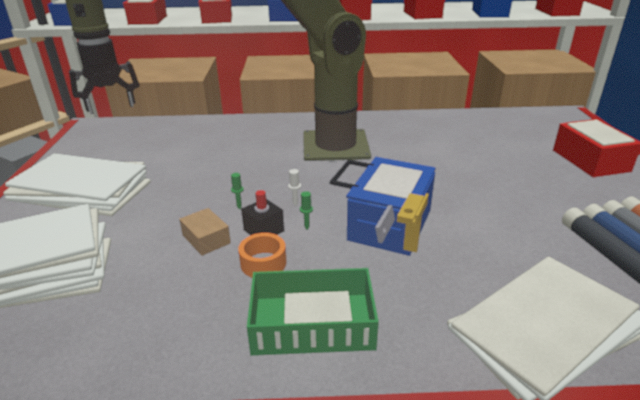

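View pics/top0.png

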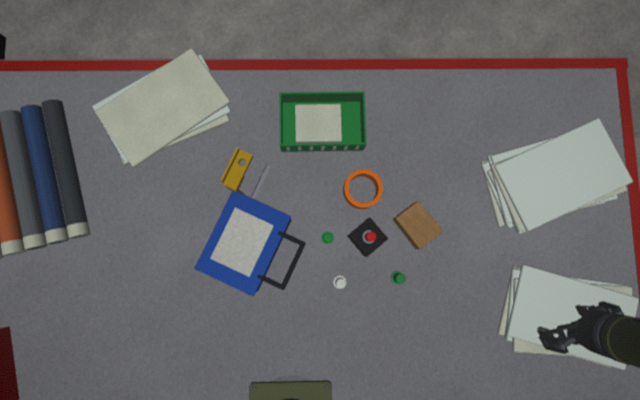

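Top view: the candidates are the red-headed pin in the black holder (370,237), green pins (327,238) and (398,278), and a white pin (340,282). I choose the red one. In the scene view these are (261,200), (306,205), (237,185) and (294,180). In the top view the box is at (243,243), its handle at (290,262) and the bracket at (237,170). I'll check this in a close crop and measure.

```bash
cat > h.py <<'E'
import numpy as np, cv2
from plant import manip
from scipy.spatial.transform import Rotation as R
M={n:manip.camera_model(n) for n in("scene","top")}
def ray(n,p):
    m=M[n]; d=np.array([(p[0]-m["cx"])/m["fx"],-(p[1]-m["cy"])/m["fy"],-1.])
    d=R.from_rotvec(m["attitude"]).apply(d); return m["eye"],d/np.linalg.norm(d)
def plane(n,p,z):
    e,d=ray(n,p); return e+d*(z-e[2])/d[2]
def tri(ps,pt):
    (a,u),(b,v)=ray("scene",ps),ray("top",pt)
    s=np.linalg.lstsq(np.c_[u,-v],b-a,rcond=None)[0]
    P,Q=a+u*s[0],b+v*s[1]; return (P+Q)/2,np.linalg.norm(P-Q)
def proj(n,X):
    m=M[n]; c=R.from_rotvec(m["attitude"]).inv().apply(np.array(X)-m["eye"])
    return np.array([m["cx"]-m["fx"]*c[0]/c[2],m["cy"]+m["fy"]*c[1]/c[2]])
def mask(im,lo,hi,box=None):
    h=cv2.cvtColor(im,cv2.COLOR_RGB2HSV); k=cv2.inRange(h,lo,hi)
    if box: z=np.zeros_like(k); x0,y0,x1,y1=box; z[y0:y1,x0:x1]=k[y0:y1,x0:x1]; k=z
    return k
def blob(k):
    c=max(cv2.findContours(k,0,1)[0],key=cv2.contourArea); return c,np.array(cv2.minAreaRect(c)[0]),cv2.contourArea(c)
def show(n):
    return cv2.imread(n)[:,:,::-1]
E
python3 - <<'E'
from h import *
t=show("pics/top0.png").copy();s=show("pics/scene0.png").copy()
_,rt,at=blob(mask(t,(0,120,90),(6,255,255),(350,215,390,260)))
_,rs,as_=blob(mask(s,(0,120,90),(6,255,255),(245,180,280,215)))
print("red",rt,at,rs,as_,tri(rs,rt))
for z in(87,107):print(plane("top",rt,z))
c,_,a=blob(mask(t,(105,120,40),(125,255,255),(180,180,300,310)))
q=cv2.boxPoints(cv2.minAreaRect(c));print("blue",a,q.round(1).tolist())
print(cv2.approxPolyDP(c,4,True)[:,0].tolist())
c2,_,a=blob(mask(s,(105,120,30),(125,255,255),(330,150,440,255)))
print("blue s",cv2.approxPolyDP(c2,3,True)[:,0].tolist())
c3,r3,a=blob(mask(t,(18,120,60),(32,255,255),(210,140,260,200)));print("yel",cv2.approxPolyDP(c3,2,True)[:,0].tolist())
A=cv2.resize(t[135:300,190:310],None,fx=4,fy=4,interpolation=2)[:600]
A=cv2.resize(t[140:300,195:395],(750,600),interpolation=2)
cv2.imwrite("pics/topc.png",A[:,:,::-1])
B=cv2.resize(s[150:260,300:447],(800,599),interpolation=2)
B=cv2.resize(s[150:265,230:440],None,fx=3.8,fy=3.8,interpolation=2)
cv2.imwrite("pics/scenec.png",B[:,:,::-1])
E
```

```text
red [370.5 236. ] 59.0 [261.  199.5] 123.0 (array([ 459.30566227, -199.07535192,   85.18342746]), np.float64(5.197015986295929))
[ 459.33111608 -201.43391117   87.        ]
[ 458.81121168 -198.4929351   107.        ]
blue 5581.0 [[194.0, 268.1000061035156], [231.8000030517578, 188.39999389648438], [291.5, 216.6999969482422], [253.8000030517578, 296.3999938964844]]
[[232, 191], [195, 268], [253, 295], [261, 281], [257, 276], [264, 274], [281, 238], [278, 232], [284, 232], [290, 217]]
blue s [[375, 158], [347, 195], [348, 239], [408, 254], [401, 249], [402, 224], [394, 222], [382, 244], [376, 242], [373, 229], [386, 204], [393, 205], [395, 215], [404, 199], [364, 191], [362, 187], [381, 162], [421, 169], [423, 173], [413, 192], [430, 193], [422, 223], [428, 210], [434, 168]]
yel [[236, 148], [221, 180], [229, 188], [238, 190], [252, 156]]
```

View pics/topc.png

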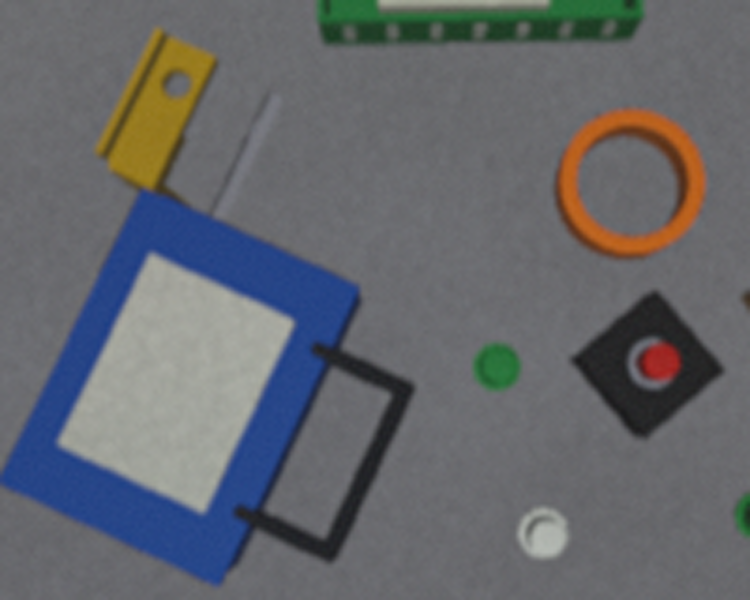

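View pics/scenec.png

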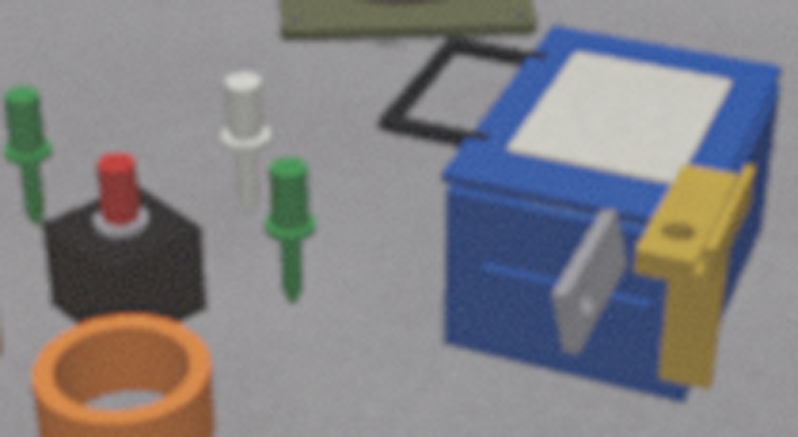

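The crops confirm the choice: the red head on a steel collar stands in the black holder, with the loose green and white pins standing nearby. Bracket hole: top (242.2,162.7), scene (408.4,210.5). Handle bar ends: top (303,244) and (283,287), scene (332,182) and (350,161).

Run:
```python
from h import *
np.set_printoptions(precision=1,suppress=True)
print("hole",tri((408.4,210.5),(242.2,162.7)),plane("top",(242.2,162.7),159),plane("scene",(408.4,210.5),159))
for a,b in(((332.2,182.4),(303,244)),((349.7,161),(283,286.7))): print("bar",tri(a,b),plane("top",b,119),plane("scene",a,119))
# lid corners top at z=123
L=[plane("top",p,123) for p in((232,190),(194,268),(254,296.4),(291,216.5))]
print(np.array(L)); 
hx=[L[0]-L[3],L[1]-L[2]]; hy=[L[1]-L[0],L[2]-L[3]]
for v in hx:print("x len yaw",np.linalg.norm(v),np.degrees(np.arctan2(v[1],v[0])))
for v in hy:print("y len yaw",np.linalg.norm(v),np.degrees(np.arctan2(v[1],v[0]))-90)
print("lidcentre",np.mean(L,0))
for s,t in (((306,195),(327,238)),((294,176),(340,282)),((237,182),(398,278))): print("other",tri(s,t))
# pin head ends in scene
s=show("pics/scene0.png").copy();t=show("pics/top0.png").copy()
k=mask(s,(0,120,60),(8,255,255),(245,180,280,220));ys,xs=np.nonzero(k);print(xs.min(),xs.max(),ys.min(),ys.max(),xs.mean(),ys.mean())
k=mask(t,(0,100,60),(8,255,255),(350,215,390,260));y2,x2=np.nonzero(k);print(x2.min(),x2.max(),y2.min(),y2.max(),x2.mean(),y2.mean())
print(tri((xs.mean()+.5,ys.mean()+.5),(x2.mean()+.5,y2.mean()+.5)),tri((xs.mean(),ys.mean()),(x2.mean(),y2.mean())))
k=mask(t,(0,0,0),(179,120,55),(345,210,390,262));c,r,a=blob(k);print("holder",r,a,cv2.minAreaRect(c),plane("top",r,62))
o=R.from_rotvec(manip.observe()["orientation"]).as_matrix();print(o)
```

```text
hole (array([630.4, 101.8, 156. ]), np.float64(4.428039720914112)) [629.4  99.2 159. ] [634.7 103.  159. ]
bar (array([442.5, -35. , 115.3]), np.float64(5.178855106820168)) [442.3 -37.6 119. ] [449.  -32.8 119. ]
bar (array([345.1,  13. , 118.7]), np.float64(6.418355217357908)) [344.9   9.8 119. ] [345.6  16.2 119. ]
[[571.5 128.1 123. ]
 [391.3 213.9 123. ]
 [324.6  76.1 123. ]
 [506.9 -10.2 123. ]]
x len yaw 152.7113615715294 64.9866850968467
x len yaw 153.08585236923017 64.17716158423924
y len yaw 199.52070826040116 64.54837947254063
y len yaw 201.68110228736728 64.65512561232484
lidcentre [448.6 102.  123. ]
other (array([456.1, -94.3,  91.7]), np.float64(2.1097039304194114))
other (array([ 350.5, -123.6,   83.8]), np.float64(2.790976896800628))
other (array([ 356.8, -265.4,   74.8]), np.float64(3.600471842645539))
256 266 191 208 260.59589041095893 199.04794520547946
366 376 232 240 370.8918918918919 235.9189189189189
(array([ 458.2, -200.1,   84.6]), np.float64(7.520706798266938)) (array([ 459.5, -199.9,   86.5]), np.float64(5.1521238442825785))
holder [367.1 237. ] 758.0 ((367.14654541015625, 236.9913787841797), (27.892961502075195, 28.773792266845703), 49.76364517211914) [ 457.7 -196.7   62. ]
[[ 0.9  0.4 -0. ]
 [ 0.4 -0.9  0. ]
 [-0.  -0.  -1. ]]
```

servo_tool:
  series:
    - [0.02,0.055,0,0,0,0.142,85]
    - [0.04,0.11,0,0,0,0.284,85]
    - [0.06,0.165,0,0,0,0.426,85]
    - [0.08,0.22,0,0,0,0.568,85]
    - [0.1,0.275,0,0,0,0.71,85]
  force: 20

```text
t: 0.52
ee_pos: [329.0, -420.2, 205.5]
orientation: [-2.737, -1.541, 0.0]
force: [-0.3, -0.2, -0.7]
finger_gap: 85.0
grasp_force: 0.0
```

servo_tool:
  series:
    - [0.02,0.055,0,0,0,0.142,70]
    - [0.04,0.11,0,0,0,0.284,60]
    - [0.06,0.165,0,0,0,0.426,50]
    - [0.08,0.22,0,0,0,0.568,45]
    - [0.1,0.275,0,0,0,0.71,45]

```text
t: 0.93
ee_pos: [379.0, -282.9, 205.7]
orientation: [-2.207, -2.235, 0.0]
force: [-0.4, 0.4, 0.7]
finger_gap: 44.9
grasp_force: 0.0
```

servo_tool:
  series:
    - [0.02,0.055,0,0,0,0.142,45]
    - [0.04,0.11,0,0,0,0.284,45]
    - [0.06,0.165,0,0,0,0.426,45]
    - [0.08,0.22,0,0,0,0.568,45]
    - [0.1,0.275,0,0,0,0.71,45]

```text
t: 1.35
ee_pos: [429.1, -145.5, 205.7]
orientation: [-1.507, -2.756, 0.0]
force: [0.8, -0.6, 1.2]
finger_gap: 44.9
grasp_force: 0.0
```

servo_tool:
  series:
    - [-0.01,0.055,0,0,0,0.142,45]
    - [-0.03,0.11,0,0,0,0.284,45]
    - [-0.05,0.165,0,0,0,0.426,45]
    - [-0.07,0.22,0,0,0,0.568,45]
    - [-0.07,0.27,0,0,0,0.71,45]

```text
t: 1.77
ee_pos: [391.4, -11.0, 205.6]
orientation: [-0.688, -3.063, 0.003]
force: [1.1, -0.5, 0.3]
finger_gap: 45.3
grasp_force: 0.0
```

servo_tool:
  series:
    - [0.005,-0.002,-0.05,0,0,0,45]
    - [0.005,-0.002,-0.1,0,0,0,45]
    - [0.005,-0.002,-0.15,0,0,0,45]
    - [0.005,-0.002,-0.19,0,0,0,45]
    - [0.005,-0.002,-0.207,0,0,0,45]

```text
t: 2.18
ee_pos: [395.2, -12.8, 100.3]
orientation: [-0.697, -3.06, 0.002]
force: [0.1, -0.2, -0.7]
finger_gap: 45.1
grasp_force: 0.0
```

Run:
```python
from h import *
a=manip.read_camera("top")[190:340,200:360];b=manip.read_camera("scene")[100:250,270:430]
cv2.imwrite("pics/grip.png",cv2.resize(np.vstack([a,b])[:,:,::-1],None,fx=2,fy=2,interpolation=2) if 0 else cv2.resize(np.hstack([a,b])[:,:,::-1],None,fx=2.5,fy=2.5,interpolation=2))
s=manip.observe();print(s["ee_pos"],s["force"])
```

```text
[395.45900027 -12.7719416  101.05704806] [ 0.41178428 -0.05639883  0.48617335]
```

View pics/grip.png

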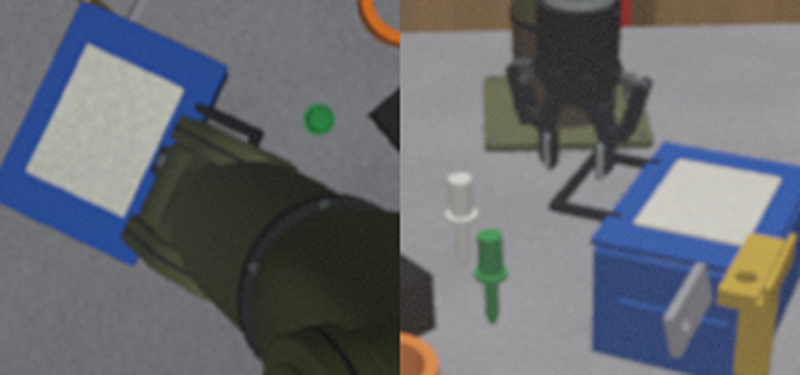

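The scene half shows the fingers on either side of the bar, at about (330,160) and (350,165) in full-frame pixels, with one finger inside the loop. Closing.

servo_tool:
  series:
    - [0,0,0,0,0,0,25]
    - [0,0,0,0,0,0,14]
    - [0,0,0,0,0,0,8]
    - [0,0,0,0,0,0,4]
    - [0,0,0,0,0,0,4]
  force: 25

```text
t: 2.7
ee_pos: [396.9, -12.9, 102.8]
orientation: [0.699, 3.062, 0.001]
force: [-0.4, -0.4, -0.2]
finger_gap: 3.9
grasp_force: 0.0
```

servo_tool:
  series:
    - [0,0,0,0,0,0,4]
    - [0,0,0,0,0,0,4]
    - [0,0,0,0,0,0,4]

```text
t: 2.95
ee_pos: [396.6, -12.8, 102.4]
orientation: [0.698, 3.063, 0.0]
force: [-0.2, 0.2, 0.5]
finger_gap: 4.1
grasp_force: 0.0
```

Run:
```python
from h import *
im=manip.read_camera("scene"); e=manip.observe()["ee_pos"]
print(e,proj("scene",e)); np.set_printoptions(precision=1,suppress=True)
b=im[110:220,300:400]
cv2.imwrite("pics/grip2.png",cv2.resize(b[:,:,::-1],None,fx=5,fy=5,interpolation=2))
```

```text
[396.61749008 -12.78129401 102.38365029] [339.30456049 177.31980515]
```

View pics/grip2.png

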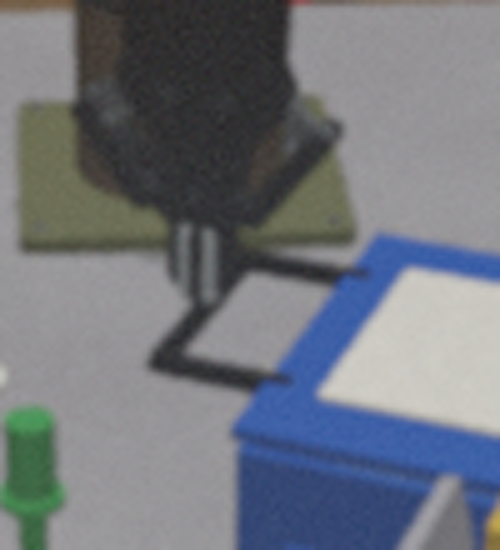

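The crop shows the closed fingertips ending at about (341,170) full-frame, right at the bar line. The TCP projects to (339,177), so the tips look as if they are above the bar. I'll check for a camera or TCP bias using the start picture.

Run:
```python
from h import *
np.set_printoptions(precision=1,suppress=True)
print("start TCP proj scene",proj("scene",[278.7,-558.7,205]),"top",proj("top",[278.7,-558.7,205]))
s=show("pics/scene0.png");g=cv2.cvtColor(s.copy(),cv2.COLOR_RGB2GRAY)
k=mask(s.copy(),(0,0,0),(179,255,75),(60,40,150,125))
for r in range(84,112,2): c=np.nonzero(k[r])[0]; print(r,c.tolist() if len(c)<14 else (c.min(),c.max(),len(c)))
u=np.array([.429,.903,0]);e=np.array([396.6,-12.8,102.4])
for d in(-20,-10,0,10):print(d,[proj("scene",e+u*d+[0,0,z]) for z in(0,20)])
t=manip.read_camera("top");print(manip.observe()["joints"])
cv2.imwrite("pics/top1.png",t[:,:,::-1])
```

```text
start TCP proj scene [114.3 123.2] top [548.2 316.9]
84 (np.int64(60), np.int64(138), 56)
86 (np.int64(60), np.int64(138), 39)
88 (np.int64(60), np.int64(134), 29)
90 (np.int64(60), np.int64(132), 27)
92 (np.int64(60), np.int64(132), 26)
94 (np.int64(61), np.int64(132), 26)
96 (np.int64(62), np.int64(133), 24)
98 (np.int64(62), np.int64(133), 15)
100 [63, 64, 65, 66, 67, 68, 69, 70, 84, 85, 133, 134]
102 [64, 65, 66, 67, 68, 69, 70, 84, 85, 134]
104 [64, 65, 66, 67, 68, 69, 70, 71, 85, 86]
106 [65, 66, 67, 68, 69, 70, 71, 72, 86, 87]
108 [65, 66, 67, 68, 69, 70, 71, 72, 86, 87]
110 [66, 67, 68, 69, 70, 71, 72, 73, 87, 88]
-20 [array([331.6, 175.8]), array([331.6, 168.4])]
-10 [array([335.4, 176.5]), array([335.5, 169.2])]
0 [array([339.3, 177.3]), array([339.4, 169.9])]
10 [array([343.2, 178.1]), array([343.3, 170.7])]
[ 0.2  0.7 -0.5  2.3  1.   0.4  0. ]
```

Run:
```python
from h import *
s=show("pics/scene0.png").copy();t=show("pics/top0.png").copy();t1=show("pics/top1.png").copy()
def cr(i,x,y,p=None):
    c=cv2.resize(i[y:y+100,x:x+100],None,fx=2.6,fy=2.6,interpolation=2)
    if p is not None: cv2.drawMarker(c,tuple(int(v) for v in (np.array(p)-[x,y])*2.6),(255,0,255),0,10,1)
    return c
e=[278.7,-558.7,205]; f=[396.6,-12.8,102.4]
cv2.imwrite("pics/cmp.png",np.hstack([cr(s,60,40,proj("scene",e)),cr(t,520,280,proj("top",e)),cr(t1,240,220,proj("top",f))])[:,:,::-1])
```

```text
(no output)
```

View pics/cmp.png

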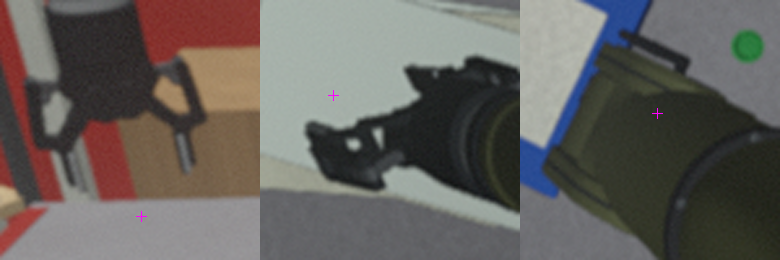

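The reported TCP seems to lie about 18 mm beyond the visible fingertips in both views (markers at (114,123) scene and (548,317) top, against seen tips near (110,109) and (560,325)). I'll reopen, go about 18 mm deeper and close again.

servo_tool:
  series:
    - [0,0,0.01,0,0,0,25]
    - [0,0,0.02,0,0,0,45]
    - [0,0,0.02,0,0,0,45]
    - [0,0,0,0,0,0,45]
    - [0,0,-0.02,0,0,0,45]

```text
t: 3.47
ee_pos: [397.3, -12.8, 92.7]
orientation: [0.699, 3.061, 0.002]
force: [1.4, 0.4, -0.2]
finger_gap: 45.2
grasp_force: 0.0
```

servo_tool:
  series:
    - [0,0,-0.008,0,0,0,45]
    - [0,0,-0.016,0,0,0,45]
    - [0,0,-0.016,0,0,0,45]

```text
t: 3.72
ee_pos: [396.4, -12.7, 84.0]
orientation: [-0.698, -3.063, 0.0]
force: [-0.1, 0.2, 0.2]
finger_gap: 45.0
grasp_force: 0.0
```

servo_tool:
  series:
    - [0,0,0,0,0,0,25]
    - [0,0,0,0,0,0,14]
    - [0,0,0,0,0,0,8]
    - [0,0,0,0,0,0,4]
    - [0,0,0,0,0,0,4]
  force: 25

```text
t: 4.13
ee_pos: [396.5, -13.3, 84.6]
orientation: [0.699, 3.062, -0.001]
force: [-0.1, -2.2, 4.5]
finger_gap: 10.9
grasp_force: 25.3
```

Gripped: gap 10.9 mm, 25 N. Next, the arc.

Run:
```python
import numpy as np
u=np.array([np.cos(np.radians(64.6)),np.sin(np.radians(64.6))]);p=.0195
P=lambda t:np.array([*(205*(np.cos(p)-np.cos(t+p))*u),205*(np.sin(t+p)-np.sin(p))])/500
for c in range(4):
    print([ (P(.45*c+.09*(k+1))-P(.45*c)).round(3).tolist() for k in range(5)])
```

```text
[[0.001, 0.002, 0.037], [0.003, 0.007, 0.073], [0.007, 0.015, 0.109], [0.012, 0.026, 0.144], [0.019, 0.04, 0.178]]
[[0.008, 0.016, 0.032], [0.017, 0.035, 0.062], [0.027, 0.057, 0.091], [0.038, 0.08, 0.117], [0.05, 0.106, 0.141]]
[[0.013, 0.027, 0.021], [0.027, 0.056, 0.039], [0.041, 0.087, 0.054], [0.056, 0.118, 0.067], [0.071, 0.15, 0.076]]
[[0.016, 0.033, 0.006], [0.031, 0.066, 0.008], [0.047, 0.099, 0.007], [0.063, 0.133, 0.003], [0.078, 0.165, -0.004]]
```

servo_tool:
  series:
    - [0.001,0.002,0.037,0,0,0,4]
    - [0.003,0.007,0.073,0,0,0,4]
    - [0.007,0.015,0.109,0,0,0,4]
    - [0.012,0.026,0.144,0,0,0,4]
    - [0.019,0.04,0.178,0,0,0,4]
  force: 25

```text
t: 4.55
ee_pos: [405.5, 5.8, 174.1]
orientation: [-0.7, -3.062, 0.003]
force: [2.4, -3.7, -1.7]
finger_gap: 10.6
grasp_force: 24.4
```

servo_tool:
  series:
    - [0.008,0.016,0.032,0,0,0,4]
    - [0.017,0.035,0.062,0,0,0,4]
    - [0.027,0.057,0.091,0,0,0,4]
    - [0.038,0.08,0.117,0,0,0,4]
    - [0.05,0.106,0.141,0,0,0,4]

```text
t: 4.97
ee_pos: [429.1, 54.8, 244.2]
orientation: [-0.703, -3.06, 0.017]
force: [-1.0, -11.6, 10.0]
finger_gap: 10.8
grasp_force: 24.9
```

servo_tool:
  series:
    - [0.012,0.024,0.025,0,0,0,4]
    - [0.025,0.052,0.045,0,0,0,4]
    - [0.039,0.083,0.06,0,0,0,4]
    - [0.054,0.114,0.073,0,0,0,4]
    - [0.069,0.146,0.082,0,0,0,4]

```text
t: 5.38
ee_pos: [466.3, 132.4, 285.7]
orientation: [0.7, 3.061, -0.003]
force: [0.7, -4.3, 6.3]
finger_gap: 10.5
grasp_force: 25.9
```

servo_tool:
  series:
    - [0.016,0.033,0.007,0,0,0,4]
    - [0.031,0.066,0.01,0,0,0,4]
    - [0.047,0.099,0.009,0,0,0,4]
    - [0.061,0.129,0.006,0,0,0,4]

```text
t: 5.72
ee_pos: [497.5, 198.0, 288.3]
orientation: [0.699, 3.06, 0.0]
force: [2.9, -0.8, 1.6]
finger_gap: 10.8
grasp_force: 25.2
```

servo_tool:
  series:
    - [0.005,0.011,-0.001,0,0,0,4]
    - [0.01,0.022,-0.002,0,0,0,4]
    - [0.014,0.029,-0.003,0,0,0,4]
    - [0.014,0.029,-0.003,0,0,0,4]

```text
t: 6.05
ee_pos: [503.8, 211.6, 285.9]
orientation: [0.699, 3.062, -0.001]
force: [4.1, -3.1, -0.4]
finger_gap: 11.0
grasp_force: 25.0
```

servo_tool:
  series:
    - [0,0,0,0,0,0,30]
    - [0,0,0,0,0,0,50]
    - [0,0,0.01,0,0,0,50]
    - [0,0,0.06,0,0,0,50]
    - [0,0,0.12,0,0,0,50]

```text
t: 6.47
ee_pos: [501.2, 211.6, 345.8]
orientation: [-0.695, -3.059, 0.004]
force: [1.4, -0.2, -0.5]
finger_gap: 49.4
grasp_force: 0.0
```

servo_tool:
  series:
    - [0,-0.02,0.02,0,0,0,50]
    - [-0.02,-0.08,0.02,0,0,0,50]
    - [-0.03,-0.16,0.01,0,0,0,50]
    - [-0.04,-0.24,-0.01,0,0,0,50]
    - [-0.05,-0.32,-0.04,0,0,0,50]

```text
t: 6.88
ee_pos: [477.9, 52.3, 327.6]
orientation: [0.696, 3.061, 0.002]
force: [0.6, -0.5, 0.0]
finger_gap: 50.1
grasp_force: 0.0
```

Run:
```python
from h import *
np.set_printoptions(precision=2,suppress=True)
a=manip.read_camera("top");b=manip.read_camera("scene");s=manip.observe();print(s["ee_pos"],s["joints"],s["force"])
cv2.imwrite("pics/top2.png",a[:,:,::-1]);cv2.imwrite("pics/scene2.png",b[:,:,::-1])
A=cv2.resize(a[120:270,200:360],None,fx=2.5,fy=2.5,interpolation=2);B=cv2.resize(b[110:260,290:450],None,fx=2.5,fy=2.5,interpolation=2)
cv2.imwrite("pics/lid.png",np.hstack([A,B])[:,:,::-1])
```

```text
[475.72  44.21 324.21] [ 0.39  0.45 -0.88  1.79  0.39  1.09  0.48] [0.28 0.26 0.42]
```

View pics/lid.png

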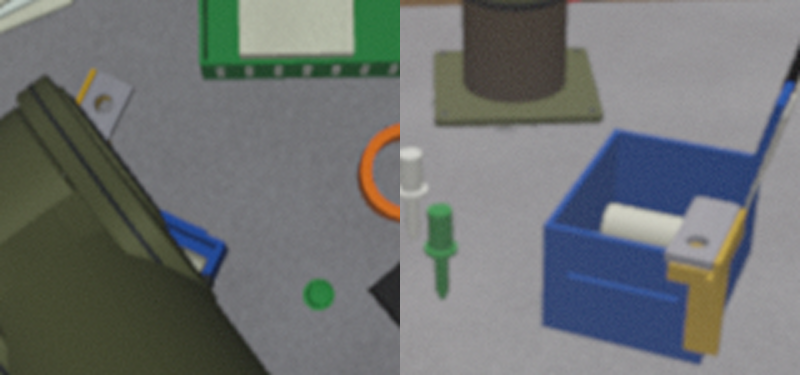

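The lid stands open at right in the scene view and the plate lies level. Its hole is at scene (408.8,206.4) and top (241.2,160.8), in line with the bracket. Next, the pin.

servo_tool:
  series:
    - [-0.007,-0.05,-0.03,0,0,0,50]
    - [-0.014,-0.1,-0.06,0,0,0,50]
    - [-0.021,-0.16,-0.1,0,0,0,50]
    - [-0.028,-0.22,-0.13,0,0,0,50]
    - [-0.034,-0.28,-0.16,0,0,0,50]

```text
t: 7.4
ee_pos: [460.5, -87.1, 246.4]
orientation: [-0.697, -3.063, -0.001]
force: [0.5, -0.2, 0.4]
finger_gap: 49.6
grasp_force: 0.0
```

servo_tool:
  series:
    - [0,-0.05,-0.03,0,0,0,50]
    - [0,-0.1,-0.06,0,0,0,50]
    - [0,-0.15,-0.09,0,0,0,50]
    - [0,-0.2,-0.12,0,0,0,50]
    - [0,-0.2,-0.14,0,0,0,50]

```text
t: 7.82
ee_pos: [459.7, -192.1, 175.1]
orientation: [-0.711, -3.058, 0.005]
force: [0.0, -0.1, -0.5]
finger_gap: 50.1
grasp_force: 0.0
```

```bash
cat >> h.py <<'E'
def red(n,box):
    im=manip.read_camera(n); k=mask(im,(0,120,60),(8,255,255),box); y,x=np.nonzero(k); return np.array([x.mean(),y.mean()]),len(x),im
E
python3 - <<'E'
from h import *
np.set_printoptions(precision=2,suppress=True)
s=manip.observe();print(s["ee_pos"],s["joints"],s["force"],s["orientation"])
b=manip.read_camera("scene");cv2.imwrite("pics/scene3.png",b[:,:,::-1]);print(proj("scene",s["ee_pos"]),proj("scene",s["ee_pos"]+[0,0,20]))
cv2.imwrite("pics/p3.png",cv2.resize(b[110:260,190:340],None,fx=4,fy=4,interpolation=2)[:,:,::-1])
E
```

```text
[ 459.69 -192.13  175.12] [ 0.76  0.66 -0.75  1.96  0.64  0.78  0.75] [ 0.04 -0.11 -0.54] [-0.71 -3.06  0.  ]
[259.84 164.5 ] [259.12 156.3 ]
```

View pics/p3.png

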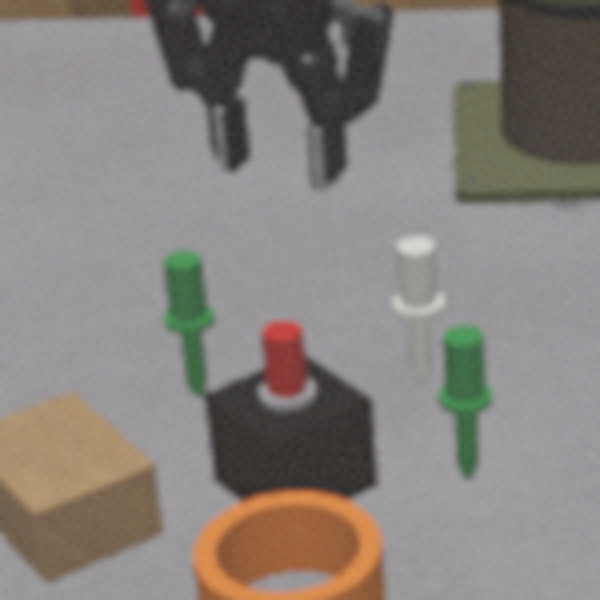

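Run:
```python
from h import *
np.set_printoptions(precision=1,suppress=True)
s=show("pics/scene3.png").copy();k=mask(s,(0,120,60),(8,255,255),(245,180,280,220));y,x=np.nonzero(k)
p=(x.mean(),y.mean());print(p,len(x),"scene87",plane("scene",p,87),"tipmid z200",plane("scene",(259.3,154.4),200))
# top of finger / gripper in top view is hidden; compare hole
print("hole plate",plane("scene",(408.8,206.4),169),plane("top",(241.2,160.8),169))
print("pin top",plane("top",(370.9,236.2),107),plane("top",(370.9,236.2),97))
```

```text
(np.float64(260.64335664335664), np.float64(199.07692307692307)) 143 scene87 [ 460.9 -197.    87. ] tipmid z200 [ 460.3 -191.3  200. ]
hole plate [635.7 102.7 169. ] [631.8 100.  169. ]
pin top [ 458.3 -199.4  107. ] [ 458.6 -200.9   97. ]
```

servo_tool:
  series:
    - [0,-0.011,-0.05,0,0,0,50]
    - [0,-0.011,-0.11,0,0,0,50]
    - [0,-0.011,-0.17,0,0,0,50]
    - [0,-0.011,-0.21,0,0,0,50]
    - [0,-0.011,-0.235,0,0,0,50]

```text
t: 8.28
ee_pos: [460.8, -190.1, 58.0]
orientation: [-0.695, -3.062, -0.002]
force: [-0.2, -0.2, 0.9]
finger_gap: 50.0
grasp_force: 0.0
```

servo_tool:
  series:
    - [0,0,-0.005,0,0,0,50]
    - [0,0,-0.01,0,0,0,50]
    - [0,0,-0.01,0,0,0,50]

```text
t: 8.53
ee_pos: [462.0, -191.2, 55.0]
orientation: [0.697, 3.062, 0.001]
force: [0.1, -0.4, -0.7]
finger_gap: 49.8
grasp_force: 0.0
```

servo_tool:
  series:
    - [-0.004,-0.013,-0.004,0,0,0,50]
    - [-0.004,-0.013,-0.004,0,0,0,50]
    - [-0.004,-0.013,-0.004,0,0,0,30]
    - [-0.004,-0.013,-0.004,0,0,0,20]
    - [-0.004,-0.013,-0.004,0,0,0,15]
  force: 40

```text
t: 8.95
ee_pos: [459.4, -198.9, 52.8]
orientation: [0.699, 3.062, -0.001]
force: [1.2, -1.1, 5.0]
finger_gap: 23.1
grasp_force: 39.0
```

servo_tool:
  series:
    - [0,0,0,0,0,0,15]
    - [0,0,0,0,0,0,15]
    - [0,0,0,0,0,0,15]

```text
t: 9.2
ee_pos: [459.4, -198.9, 52.8]
orientation: [0.698, 3.062, -0.001]
force: [-0.7, -0.7, 5.9]
finger_gap: 23.1
grasp_force: 39.1
```

servo_tool:
  series:
    - [0,0,0.02,0,0,0,15]
    - [0,0,0.06,0,0,0,15]
    - [0,0,0.12,0,0,0,15]
    - [0,0,0.19,0,0,0,15]
    - [0,0,0.26,0,0,0,15]
  force: 60

```text
t: 9.62
ee_pos: [458.3, -197.7, 183.8]
orientation: [-0.696, -3.061, -0.002]
force: [0.9, -1.2, -0.7]
finger_gap: 22.4
grasp_force: 59.0
```

servo_tool:
  series:
    - [0.02,0.04,0.05,0,0,0,15]
    - [0.06,0.1,0.11,0,0,0,15]
    - [0.1,0.16,0.16,0,0,0,15]
    - [0.13,0.22,0.18,0,0,0,15]
    - [0.16,0.28,0.18,0,0,0,15]

```text
t: 10.03
ee_pos: [541.9, -55.4, 276.4]
orientation: [0.696, 3.057, 0.005]
force: [0.6, 0.5, -0.6]
finger_gap: 22.3
grasp_force: 59.1
```

servo_tool:
  series:
    - [0.03,0.06,0,0,0,0,15]
    - [0.07,0.13,0,0,0,0,15]
    - [0.11,0.2,0,0,0,0,15]
    - [0.15,0.26,0,0,0,0,15]
    - [0.16,0.28,0,0,0,0,15]

```text
t: 10.45
ee_pos: [620.2, 89.2, 272.9]
orientation: [-0.687, -3.065, -0.011]
force: [1.1, 0.4, -0.1]
finger_gap: 21.9
grasp_force: 59.2
```

servo_tool:
  series:
    - [0.02,0.018,0,0,0,0,15]
    - [0.02,0.018,-0.02,0,0,0,15]
    - [0.02,0.018,-0.06,0,0,0,15]
    - [0.02,0.018,-0.08,0,0,0,15]
    - [0.02,0.018,-0.08,0,0,0,15]

```text
t: 10.87
ee_pos: [626.6, 88.0, 229.1]
orientation: [-0.698, -3.057, 0.007]
force: [-0.2, 0.2, -1.0]
finger_gap: 22.4
grasp_force: 59.2
```

servo_tool:
  series:
    - [0,0,0,0,0,0,15]
    - [0,0,0,0,0,0,15]

```text
t: 11.03
ee_pos: [629.3, 90.0, 233.0]
orientation: [0.699, 3.062, 0.001]
force: [0.1, -0.4, -0.9]
finger_gap: 22.4
grasp_force: 59.2
```

Run:
```python
from h import *
np.set_printoptions(precision=2,suppress=True)
b=manip.read_camera("scene");a=manip.read_camera("top");s=manip.observe();e=s["ee_pos"];print(e,s["orientation"],s["force"])
cv2.imwrite("pics/scene4.png",b[:,:,::-1])
tip=e+[0,0,-46];print(proj("scene",tip),proj("scene",[e[0],e[1],169]))
B=cv2.resize(b[120:240,350:460],None,fx=4.5,fy=4.5,interpolation=2);A=cv2.resize(a[110:230,190:250],None,fx=4.5,fy=4.5,interpolation=2)
cv2.imwrite("pics/p4.png",np.hstack([B,A])[:,:,::-1])
```

```text
[629.68  90.46 233.37] [0.7  3.06 0.  ] [-0.26 -0.59 -1.15]
[402.61 196.69] [401.84 204.88]
```

View pics/p4.png

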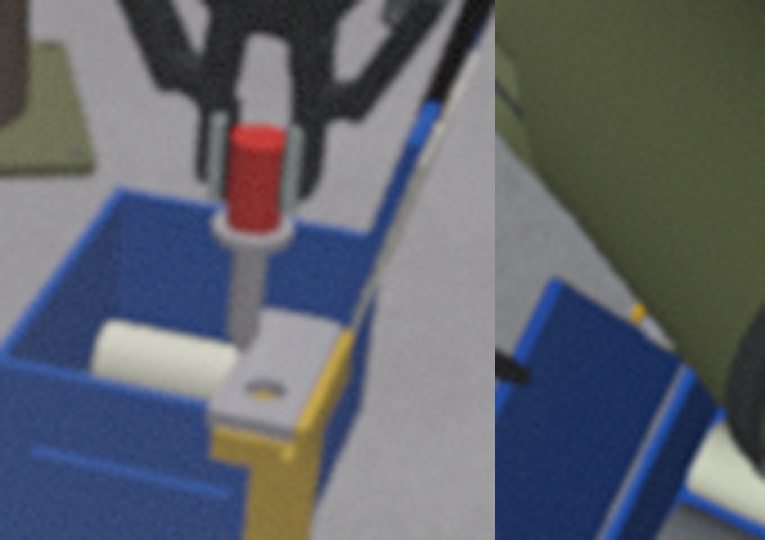

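The scene half shows the pin upright in the grip, with its collar at (406,171) and tip at (404,196). The plate hole is at (409,206), so the pin must still go forward and to the left of the robot. Working out how far.

Run:
```python
from h import *
np.set_printoptions(precision=1,suppress=True)
s=show("pics/scene4.png").copy()
k=mask(s,(0,120,60),(8,255,255),(390,140,425,178));y,x=np.nonzero(k);p=np.array([x.mean(),y.mean()]);print("head",p,len(x))
# dark/yellow hole inside the plate
g=cv2.cvtColor(s[196:216,400:420],cv2.COLOR_RGB2GRAY);print(g[5:16])
# shaft columns rows 178..192
print(cv2.cvtColor(s[180:192:4,396:414],cv2.COLOR_RGB2GRAY))
for hp in((408.8,206.4),(409.1,206.2)):
  H=plane("scene",hp,169)
  for z in(185.5,187.5): print("by tip",H-plane("scene",(404.,195.8),z))
  print("by collar",H-plane("scene",(406.2,170.7),187.5+57))
  print("by head",H-plane("scene",p,187.5+80))
```

```text
head [406.2 158.4] 225
[[197 184 172 166 166 167 166 169 167 167 164 167 163 165 165 163 162 164
  163 163]
 [188 174 165 166 166 169 167 165 166 165 164 164 166 166 164 164 162 163
  164 164]
 [176 169 165 166 164 166 160 159 157 154 161 162 164 164 162 163 164 162
  163 162]
 [170 167 164 163 161 151 144 138 138 138 141 148 152 160 165 162 164 165
  163 159]
 [165 164 164 161 147 129 123 122 122 121 121 124 136 154 163 163 164 164
  162 156]
 [166 164 165 161 146 123 122 122 124 120 113 110 120 140 158 165 164 164
  159 157]
 [166 166 168 161 154 144 141 140 141 133 127 119 121 142 158 165 164 163
  158 158]
 [164 168 168 166 161 160 156 154 153 152 149 145 145 155 164 162 164 160
  157 160]
 [166 168 166 167 168 165 162 163 161 161 160 160 160 161 165 166 162 158
  161 161]
 [166 166 168 166 167 166 165 164 164 163 164 163 165 164 166 163 159 158
  164 161]
 [155 160 162 161 164 164 164 163 165 163 165 165 162 167 165 162 159 162
  165 157]]
[[ 70  68  65  67  69  85  99 108 111 114 114 113 102  80  66  66  68  66]
 [ 71  71  66  65  78  96 104 109 109 113 119 109  94  77  65  69  66  67]
 [ 71  68  67  69  81  94 110 110 114 113 113 110 113 113 112 106  99  93]]
by tip [ 12.2   8.3 -16.5]
by tip [  8.9   9.1 -18.5]
by collar [  3.6  10.7 -75.5]
by head [  7.9  11.8 -98.5]
by tip [ 11.5   9.  -16.5]
by tip [  8.2   9.8 -18.5]
by collar [  2.9  11.4 -75.5]
by head [  7.3  12.5 -98.5]
```

servo_tool:
  series:
    - [0.01,0.021,0,0,0,0,15]
    - [0.01,0.021,0,0,0,0,15]
    - [0.01,0.021,0,0,0,0,15]
    - [0.01,0.021,0,0,0,0,15]

```text
t: 11.47
ee_pos: [634.3, 101.5, 232.4]
orientation: [0.697, 3.063, 0.0]
force: [-0.2, 0.1, -1.5]
finger_gap: 22.6
grasp_force: 59.2
```

servo_tool:
  series:
    - [0,0,-0.012,0,0,0,15]
    - [0,0,-0.024,0,0,0,15]
    - [0,0,-0.034,0,0,0,15]
    - [0,0,-0.042,0,0,0,15]
    - [0,0,-0.042,0,0,0,15]

```text
t: 11.88
ee_pos: [633.4, 100.4, 209.8]
orientation: [-0.698, -3.061, 0.002]
force: [-0.4, -0.2, -1.0]
finger_gap: 22.2
grasp_force: 59.2
```

servo_tool:
  series:
    - [0,0,-0.005,0,0,0,15]
    - [0,0,-0.01,0,0,0,15]
    - [0,0,-0.015,0,0,0,15]
    - [0,0,-0.015,0,0,0,15]

```text
t: 12.22
ee_pos: [633.7, 101.1, 203.3]
orientation: [-0.697, -3.062, 0.0]
force: [-0.9, -0.6, -0.5]
finger_gap: 22.6
grasp_force: 59.2
```

servo_tool:
  series:
    - [0,0,-0.006,0,0,0,15]
    - [0,0,-0.012,0,0,0,15]
    - [0,0,-0.018,0,0,0,15]
    - [0,0,-0.018,0,0,0,15]

```text
t: 12.55
ee_pos: [633.8, 100.9, 193.9]
orientation: [-0.698, -3.062, 0.001]
force: [-0.6, 1.0, -2.0]
finger_gap: 22.2
grasp_force: 59.3
```

servo_tool:
  series:
    - [0,0,-0.01,0,0,0,15]
    - [0,0,-0.02,0,0,0,15]
    - [0,0,-0.03,0,0,0,15]
    - [0,0,-0.04,0,0,0,15]
    - [0,0,-0.05,0,0,0,15]

```text
t: 12.97
ee_pos: [633.7, 101.1, 169.1]
orientation: [-0.698, -3.062, 0.0]
force: [-3.0, -0.1, 1.4]
finger_gap: 22.2
grasp_force: 59.4
```

servo_tool:
  series:
    - [0,0,-0.004,0,0,0,15]
    - [0,0,-0.008,0,0,0,15]
    - [0,0,-0.008,0,0,0,15]

```text
t: 13.22
ee_pos: [633.7, 101.0, 165.1]
orientation: [-0.698, -3.062, 0.0]
force: [-3.4, 0.8, -2.7]
finger_gap: 22.6
grasp_force: 59.4
```

servo_tool:
  series:
    - [-0.001,0,-0.003,0,0,0,15]
    - [-0.001,0,-0.006,0,0,0,15]
    - [-0.001,0,-0.008,0,0,0,15]
    - [-0.001,0,-0.01,0,0,0,15]
    - [-0.001,0,-0.01,0,0,0,15]

```text
t: 13.63
ee_pos: [633.7, 101.0, 160.7]
orientation: [-0.698, -3.063, -0.0]
force: [-4.3, 1.0, 0.5]
finger_gap: 22.3
grasp_force: 59.4
```

servo_tool:
  series:
    - [-0.001,0,-0.002,0,0,0,15]
    - [-0.001,0,-0.004,0,0,0,15]
    - [-0.001,0,-0.004,0,0,0,15]

```text
t: 13.88
ee_pos: [633.6, 101.1, 159.9]
orientation: [0.698, 3.062, 0.001]
force: [-4.5, -1.1, 6.7]
finger_gap: 22.6
grasp_force: 60.2
```

servo_tool:
  series:
    - [0,0,-0.002,0,0,0,15]
    - [0,0,-0.002,0,0,0,15]

```text
t: 14.05
ee_pos: [633.7, 101.1, 159.9]
orientation: [0.698, 3.061, 0.0]
force: [-6.2, -1.7, 11.4]
finger_gap: 22.3
grasp_force: 60.8
```

Seated: the height stays at 159.9 mm while the upward force rises. Releasing and retreating.

servo_tool:
  series:
    - [0,0,0.001,0,0,0,26]
    - [0,0,0.002,0,0,0,36]
    - [0,0,0.002,0,0,0,48]
    - [0,0,0.01,0,0,0,50]
    - [0,0,0.04,0,0,0,50]
  force: 20

```text
t: 14.47
ee_pos: [632.2, 100.0, 175.8]
orientation: [-0.698, -3.06, 0.003]
force: [0.0, 0.3, -0.6]
finger_gap: 50.1
grasp_force: 0.0
```

servo_tool:
  series:
    - [0,0,0.05,0,0,0,50]
    - [0,0,0.12,0,0,0,50]
    - [0,0,0.19,0,0,0,50]
    - [0,0,0.26,0,0,0,50]
    - [0,0,0.32,0,0,0,50]

```text
t: 14.88
ee_pos: [633.8, 101.3, 340.6]
orientation: [0.698, 3.061, 0.003]
force: [0.9, -0.2, -1.1]
finger_gap: 49.8
grasp_force: 0.0
```

servo_tool:
  series:
    - [0,-0.06,0,0,0,0,50]
    - [0,-0.13,0,0,0,0,50]
    - [0,-0.2,0,0,0,0,50]
    - [0,-0.27,0,0,0,0,50]
    - [0,-0.34,0,0,0,0,50]

```text
t: 15.3
ee_pos: [633.4, -70.9, 338.1]
orientation: [0.698, 3.062, -0.0]
force: [-0.2, -0.5, 0.5]
finger_gap: 50.0
grasp_force: 0.0
```

servo_tool:
  series:
    - [0,-0.06,0,0,0,0,50]
    - [0,-0.12,0,0,0,0,50]
    - [0,-0.16,0,0,0,0,50]
    - [0,-0.16,0,0,0,0,50]
    - [0,-0.16,0,0,0,0,50]

```text
t: 15.72
ee_pos: [633.3, -150.6, 337.5]
orientation: [0.703, 3.062, 0.0]
force: [-0.3, 0.4, 0.9]
finger_gap: 50.1
grasp_force: 0.0
```

Run:
```python
from h import *
np.set_printoptions(precision=1,suppress=True)
b=manip.read_camera("scene");a=manip.read_camera("top");o=manip.observe();print(o["t"],o["ee_pos"],o["force"])
cv2.imwrite("pics/s5.png",b[:,:,::-1]);cv2.imwrite("pics/t5.png",a[:,:,::-1])
r=[]
for n,im,bx in(("scene",b,(390,150,430,225)),("top",a,(220,130,260,185))):
    k=mask(im,(0,120,60),(8,255,255),bx);y,x=np.nonzero(k);r.append((x.mean(),y.mean()));print(n,r[-1],len(x),x.min(),x.max(),y.min(),y.max())
print("head centre",tri(*r))
H=[633.7,101.2]
for z in(174,214):print(z,proj("scene",H+[z]),proj("top",H+[z]))
# bystanders unchanged?
s0,t0=show("pics/scene0.png"),show("pics/top0.png")
for nm,lo,hi,bs,bt in(("carton",(5,60,60),(20,200,255),(175,200,235,260),(385,195,445,255)),("tape",(5,170,120),(15,255,255),(235,228,290,280),(335,165,390,212)),("basket",(50,100,30),(80,255,255),(240,262,385,360),(270,85,372,158))):
    for i0,i1,bx in((s0,b,bs),(t0,a,bt)):
        q=[np.nonzero(mask(np.ascontiguousarray(i),lo,hi,bx)) for i in(i0,i1)]
        print(nm,[(len(y),x.mean().round(1),y.mean().round(1)) for y,x in q])
```

```text
15.8167 [ 633.4 -147.3  338. ] [0.7 1.1 0.3]
scene (np.float64(409.9868421052632), np.float64(194.34868421052633)) 152 404 415 185 205
top (np.float64(238.54545454545453), np.float64(157.11111111111111)) 99 233 244 152 163
head centre (array([634.9, 102.3, 195.2]), np.float64(0.8967898803476138))
174 [408.  203.6] [240.3 159.5]
214 [409.9 185.4] [237.5 155.8]
carton [(1522, np.float64(204.9), np.float64(230.6)), (1517, np.float64(204.9), np.float64(230.7))]
carton [(1278, np.float64(417.6), np.float64(225.2)), (460, np.float64(407.3), np.float64(226.5))]
tape [(2, np.float64(265.0), np.float64(249.5)), (0, np.float64(nan), np.float64(nan))]
tape [(447, np.float64(362.7), np.float64(188.2)), (489, np.float64(362.8), np.float64(188.0))]
basket [(5469, np.float64(309.7), np.float64(310.0)), (5282, np.float64(309.9), np.float64(310.3))]
basket [(2955, np.float64(324.7), np.float64(117.9)), (2057, np.float64(312.4), np.float64(119.3))]<stdin>:16: RuntimeWarning: Mean of empty slice.
  ret = ret.dtype.type(ret / rcount)
```

Head centre at z 195 mm (194 expected when seated). The carton, tape roll and basket have not moved; where the top counts drop, the arm is hiding them. Handing in.

```bash
python3 -c "
from plant import manip
print(manip.sign_off())"
```

```text
the job is handed in; nothing more can be done
None
```

The lid is open on its stop, the red-headed steel pin is seated through plate and bracket and released, the carton, tape roll and basket are where they were, and the job was handed in at about 16 s.

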